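# Weigh out pigment tablets and take the jug off the scale

### The arm

A 7-joint arm with a two-finger parallel gripper is mounted at the origin on the work surface. World frame = base frame: x ahead of the robot, y to its left, z up, the work surface at z = 0. Lengths are in mm, angles in rad, forces in N, time in s.
With the tool pointing down it reaches from about 350 to 900 mm from the base axis. Payload 19.9 kg.
Tool frame: the origin (TCP) lies at the centre of the arm's flange, where the gripper is bolted on; the fingertips stand 199 mm ahead of it and the grasp point (between the pads) lies 180 mm ahead of it; z points along the fingers, y is the line along which they close (so a half turn about z gives the same grasp; the last joint's range is limited). The gripper opens to 94 mm and grips with 3 to 60 N. Pads are 16 mm wide; open, the fingers measure 119 mm over their backs; the gripper's body (75 mm by 177 mm) begins 78 mm behind the grasp point.
Start: joints at [-1.173, 0.417, -0.01, 1.614, 0.005, 1.111, -0.053], TCP at [265.52, 565.79, 404.625] pointing down, gripper open.
Joint ranges: [-2.81, 2.81], [-0.39, 2.02], [-1.27, 1.25], [0.06, 2.57], [-1.19, 4.33], [0.19, 2], [-2.82, 2.82]. Speed limits (rad/s): [1.89, 1.89, 2.39, 2.39, 3.01, 3.01, 3.01].

### API

Orientations are given as a rotation vector (axis times angle).
In Python, from workcell import robot, cams gives the robot as it stands.
- The arm moves only by the shell command python3 -m jog 'ROWS' [FORCE]. ROWS is JSON, a list of rows, each an object with "linear": the shift along the world's x, y, z in units of 80 mm (1.0 is 80 mm), a list of three; "delta_rot": the turn, a rotation vector about the world's x, y, z in units of 120 degrees (1.0 is 120 degrees), a list of three; "claw": the opening, from -1 (shut) to 1 (fully open). A call has 1 to 8 rows; each row is the pose to reach, as a shift and turn from the pose commanded when the call began; what a row does not reach only later rows make up. A row lasts 1/8 s, in which the tool goes at most 62.5 mm and 10.7 degrees, less where a joint would pass 70% of its speed; a pose out of reach is approached as far as the arm can. A call with a number of a shift or a turn outside -1 to 1 is refused whole. A call with a gripper value outside its range is refused whole. The fingers move at their own pace and stop on an object; FORCE is the grip in N (left out, the last holds). Time passes only in rows, so rows that repeat a pose let the fingers close. It gives the time, the measured TCP pose, the force, the opening and the grip force at its end, in the units of the state.
- robot.get_state(): the state, without advancing time (a new reading comes with each control period).
- cams.camera(name): name is "scene" or "top" or "wrist"; returns a dict with "pixels" (480x640x3 uint8, red, green, blue), "depth" (480x640 float32, mm along the optical axis (not along the pixel's ray), 0 where there is no reading), "fx", "fy", "cx", "cy" (pixels), "cam_to_world" (4x4, takes a point from camera to world coordinates). Camera axes: x right, y up, looking along -z (the intrinsics and any distortion apply to the point x, -y, -z); pixel columns grow to the right and rows downward; lengths in mm; the calibration is good to about 2 mm. The wrist camera is an equidistant fisheye: a pixel r from the principal point sees the ray r / f radians off the axis. A picture is of the moment at which its call begins.
- robot.hand_in(): hands the job in; it is judged then, once.
Trained networks look in a picture, given as the dict that the camera call returned (one of the last four; its "shot" number tells which), for a name from the list of things; names that differ only in an ending like _2 or _b are one class to them, and where a whole thing is asked for, a point or a joint stands for the part that bears it (a point fixed in the world has none). Each returns a list of dicts, best first, with "confidence" (0 to 1); they miss things now and then, are a little off and sometimes report something else, mostly with a low value. They report only what shows in the picture. A call takes as long as a camera call. They do not tell look-alikes from the thing itself.
- cams.masks_of(picture, query): "mask" (480x640 bool, what is visible of it) and "point" ([row, column] in pixels, amid what is visible of it).
The state is a dict: "clock": time; "joints": joint angles; "qvel": joint speeds; "joint_torque": joint torques, N m; "tcp_pos": TCP position; "tcp_rot": TCP orientation; "force": force on the tool from outside, world axes, zero at the start; "torque": the same for the moment, N m; "finger_gap": finger opening in mm; "grip_force": force on a finger pad.
Only numpy, scipy, OpenCV 4.12 (cv2) and the standard library are available. Lean on these libraries where they do the work, as an engineer would, in place of code of your own. Each camera call takes 0.05 s, during which the arm holds its last target. There are 200 camera calls.

### The job

Weigh out the batch: tip all eight red pigment tablets from the white cup into the steel jug while it stands on the scale. Then lift the jug off the scale by its handle and set it down, not drop it, upright and wholly on the black mixing mat with every tablet still in it; the empty cup must finish standing upright on the bench. Do not push or knock over the ink bottles or the tape roll.

Things in the scene. Friction and masses are not known exactly. Their poses are not given: they have to be found in the camera images.
- cup: White open plastic cup, round, tapered, 85 mm high, outside diameter 70 mm at the mouth, 47 mm at the base, wall 2.5 mm, floor 4 mm, 40 g. Stiff enough to be gripped firmly (30 N). It stands upright on the bench; eight tablets fill it to 52 mm above the bench. Origin: centre of its underside; z: its axis, towards the mouth. Tablets slide out once it is tipped past level (95 to 107 degrees).
- cup_rim (a point): Centre of the cup's mouth, 85 mm above its origin.
- jug: Open stainless steel jug, 115 mm high, outside diameter 110 mm at the base and 136 mm at the rim, wall 3 mm, floor 4 mm thick, about 0.24 kg empty. It stands upright on the scale's pan, free to lift. Origin: centre of its underside; z up along its axis; -x points to its D-shaped handle.
- jug_rim (a point): Centre of the jug's mouth, 115 mm above its origin.
- jug_handle (a point): Grip point in the upright bar of the jug's D handle: 106 mm from the jug's axis on its -x side, 85 mm above the jug's underside. Handle flat-sided, 20 mm wide along the jug's y. Upright bar 14 mm thick (x), from 34 to 106 mm above the underside, joined to the wall by 10 mm thick level bars at top and bottom. Straddle it from above, fingers closing along the jug's y, 40 N or more.
- scale: White electronic bench scale with a blue front panel, fixed to the bench, 240 mm (x) by 180 mm (y), 58 mm high. Origin: centre of its underside; its panel is on the -x side.
- scale_pan (a point): Centre of the top of the scale's fixed pan (155 mm along x by 170 mm along y), 58 mm above the bench. The body of the scale in front of the pan is 12 mm lower.
- mat: Square black rubber mixing mat, 200 by 200 mm, 4 mm thick, fixed flat on the bench to one side of the scale. Origin: centre of its underside; x and y along its edges.
- tablet1: Red pigment tablet, a cylinder of 18 mm diameter and 16 mm height, 10 g. Origin: its centre; z is its axis.
- tablet2: Red pigment tablet, a cylinder of 18 mm diameter and 16 mm height, 10 g. Origin: its centre; z is its axis.
- tablet3: Red pigment tablet, a cylinder of 18 mm diameter and 16 mm height, 10 g. Origin: its centre; z is its axis.
- tablet4: Red pigment tablet, a cylinder of 18 mm diameter and 16 mm height, 10 g. Origin: its centre; z is its axis.
- tablet5: Red pigment tablet, a cylinder of 18 mm diameter and 16 mm height, 10 g. Origin: its centre; z is its axis.
- tablet6: Red pigment tablet, a cylinder of 18 mm diameter and 16 mm height, 10 g. Origin: its centre; z is its axis.
- tablet7: Red pigment tablet, a cylinder of 18 mm diameter and 16 mm height, 10 g. Origin: its centre; z is its axis.
- tablet8: Red pigment tablet, a cylinder of 18 mm diameter and 16 mm height, 10 g. Origin: its centre; z is its axis.
- ink_orange: Bystander: orange ink bottle with black cap and dropper bulb, 48 mm diameter, 130 mm high. Origin: centre of its underside.
- ink_yellow: Bystander: yellow ink bottle with black cap and dropper bulb, 48 mm diameter, 130 mm high. Origin: centre of its underside.
- tape: Bystander: beige roll of masking tape lying flat, 104 mm diameter, 25 mm high. Origin: centre of its underside.
There are look-alikes about, which are no part of the job. Of the things that look like the cup, the smaller one is meant. What is shaped like the jug but purple is not meant.

How it is judged (in metres and radians):
On the way, in this order (a step that is already met when the one before it is completed fails the run):
1. all eight tablets lie in the jug while it stands upright on the scale's pan (horizontal distance between each of tablet1, tablet2, tablet3, tablet4, tablet5, tablet6, tablet7, tablet8 and jug below 0.06 m and z of tablet1 in the frame of jug between 0 and 0.112 m and z of tablet2 in the frame of jug between 0 and 0.112 m and z of tablet3 in the frame of jug between 0 and 0.112 m and z of tablet4 in the frame of jug between 0 and 0.112 m and z of tablet5 in the frame of jug between 0 and 0.112 m and z of tablet6 in the frame of jug between 0 and 0.112 m and z of tablet7 in the frame of jug between 0 and 0.112 m and z of tablet8 in the frame of jug between 0 and 0.112 m and angle between jug's own z axis and vertical below 0.15 rad and horizontal distance between jug and scale_pan below 0.055 m and z of jug in the frame of scale between 0.052 and 0.066 m), for 0.2 s.
2. the jug is lifted clear of the scale by its handle (z of jug in the frame of scale above 0.068 m and distance between the grasp point and jug_handle below 0.055 m), for 0.1 s.
At the end, for the whole second after the job is handed in: All eight tablets are in the jug; the jug stands still and upright (within 0.12 rad), its base wholly on the mat (base centre within 50 mm of the mat's middle along each edge); the empty cup stands still and upright (within 0.12 rad) on the bench (horizontal distance between each of tablet1, tablet2, tablet3, tablet4, tablet5, tablet6, tablet7, tablet8 and jug below 0.06 m and z of tablet1 in the frame of jug between 0 and 0.112 m and z of tablet2 in the frame of jug between 0 and 0.112 m and z of tablet3 in the frame of jug between 0 and 0.112 m and z of tablet4 in the frame of jug between 0 and 0.112 m and z of tablet5 in the frame of jug between 0 and 0.112 m and z of tablet6 in the frame of jug between 0 and 0.112 m and z of tablet7 in the frame of jug between 0 and 0.112 m and z of tablet8 in the frame of jug between 0 and 0.112 m and angle between each of jug, cup's own z axis and vertical below 0.12 rad and x of jug in the frame of mat between -0.05 and 0.05 m and y of jug in the frame of mat between -0.05 and 0.05 m and height (world z) of jug between -0.002 and 0.01 m and linear speed of each of jug, cup below 0.02 m/s and height (world z) of cup between -0.004 and 0.01 m); the robot touches nothing.
It fails at once if the orange ink bottle is pushed more than 40 mm or knocked over (distance of ink_orange from where it was at the start of the episode above 0.04 m or angle between ink_orange's own z axis and vertical above 0.5 rad).
It fails at once if the yellow ink bottle is pushed more than 40 mm or knocked over (distance of ink_yellow from where it was at the start of the episode above 0.04 m or angle between ink_yellow's own z axis and vertical above 0.5 rad).
It fails at once if the tape roll is pushed more than 40 mm or knocked over (distance of tape from where it was at the start of the episode above 0.04 m or angle between tape's own z axis and vertical above 0.5 rad).
It fails at once if the jug is dropped or knocked over: it moves faster than 0.5 m/s (a fall of over 13 mm) with no finger touching it (linear speed of jug above 0.5 m/s and contact force between the fingers and jug below 0.5 N).
It also fails if it takes over 72 s, if anything falls off the work surface, if the arm or the gripper's body presses on something with over 40 N, if the wrist force passes 120 N, or if a joint passes its speed limit or range.

## Working session

There is one attempt and no reset: what is moved stays moved. The work goes in short steps, Python scripts to look and compute and a shell command to move; the robot and the scene stay as the last step left them, time stands still between calls to the robot, and variables do not carry over. Pictures are saved under pics/ and viewed, at most 10 in all, crops included, and the job is handed in when it is done.

```bash
mkdir -p pics; ls; cat > h.py <<'E'
import numpy as np, cv2
from workcell import robot, cams
def world(p, m=None):
    d=p["depth"]; v,u=np.nonzero((d>0) if m is None else (m&(d>0)))
    z=d[v,u]; x=(u-p["cx"])/p["fx"]*z; y=(v-p["cy"])/p["fy"]*z
    P=np.c_[x,-y,-z,np.ones_like(z)]@np.array(p["cam_to_world"]).T
    return P[:,:3],v,u
E
python3 - <<'E'
from h import *
ims=[]
for n in ["scene","top"]:
    p=cams.camera(n); cv2.imwrite(f"pics/{n}0.png",p["pixels"][:,:,::-1])
    print(n,np.round(p["cam_to_world"],2).tolist(),p["fx"])
    for q in ["cup","jug","jug_handle","scale","mat","ink_orange","ink_yellow","tape","tablet1"]:
        for r in cams.masks_of(p,q)[:3]:
            P,v,u=world(p,r["mask"])
            if len(P)==0: continue
            print(q,round(r["confidence"],2),np.round(r["point"]),len(P),"med",np.median(P,0).round(),"lo",np.percentile(P,2,0).round(),"hi",np.percentile(P,98,0).round())
E
```

```text
pics
scene [[0.81, -0.49, 0.31, 1097.44], [0.58, 0.7, -0.42, -868.01], [-0.01, 0.52, 0.85, 1626.73], [0.0, 0.0, 0.0, 1.0]] 617.3145817587316
cup 0.93 [150. 416.] 894 med [603. 330.  75.] lo [562. 280.   5.] hi [645. 368. 114.]
cup 0.81 [140. 377.] 482 med [469. 311.  57.] lo [437. 277.  -2.] hi [500. 344.  89.]
jug 0.65 [134. 311.] 1881 med [282. 201.  67.] lo [221. 113.   0.] hi [377. 240. 117.]
jug_handle 0.94 [211. 347.] 2375 med [563.   3. 118.] lo [510. -92.  55.] hi [638.  53. 175.]
jug_handle 0.68 [138. 307.] 1919 med [282. 200.  66.] lo [221. 113.   0.] hi [377. 241. 117.]
jug_handle 0.61 [293. 259.] 4229 med [ 478. -328.    3.] lo [ 377. -425.   -6.] hi [ 575. -226.   11.]
scale 0.92 [233. 330.] 2641 med [561. -66.  49.] lo [ 424. -105.   -1.] hi [661.  66.  87.]
mat 0.66 [289. 260.] 4228 med [ 477. -328.    3.] lo [ 375. -425.   -6.] hi [ 574. -227.   11.]
ink_orange 0.9 [228. 414.] 396 med [752.  83.  64.] lo [727.  68.  -2.] hi [770. 156. 127.]
ink_yellow 0.83 [305. 362.] 391 med [ 765. -216.   66.] lo [ 739. -229.    2.] hi [ 782. -190.  127.]
tape 0.61 [321. 174.] 781 m
[... 696 characters left out ...]
  82.] lo [505. -80.  56.] hi [637.  54. 175.]
scale 0.88 [269. 268.] 4523 med [485. -24.  48.] lo [421. -99.  37.] hi [646.  75.  61.]
mat 0.97 [274. 398.] 6941 med [ 471. -323.    3.] lo [ 375. -421.   -3.] hi [ 572. -225.    8.]
ink_orange 0.65 [161. 218.] 482 med [735.  90.  67.] lo [721.  73.   5.] hi [759. 117. 127.]
ink_yellow 0.73 [154. 348.] 465 med [ 745. -200.   67.] lo [ 732. -224.    2.] hi [ 768. -180.  127.]
tape 0.95 [311. 509.] 921 med [ 378. -545.   22.] lo [ 329. -592.    1.] hi [ 425. -493.   28.]
tablet1 0.63 [282. 125.] 54 med [458. 304.  50.] lo [451. 298.  37.] hi [465. 316.  56.]
tablet1 0.47 [276. 119.] 61 med [476. 317.  50.] lo [469. 310.  28.] hi [487. 325.  56.]
```

View pics/scene0.png

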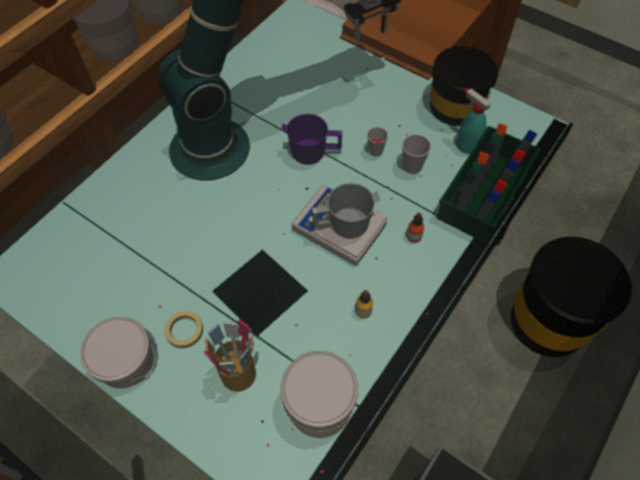

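View pics/top0.png

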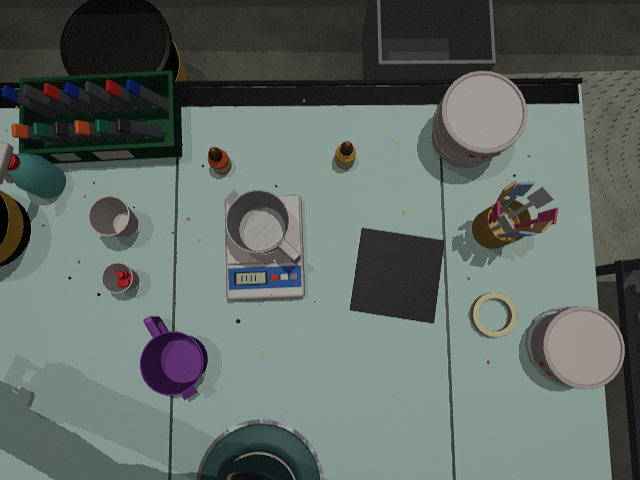

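```bash
python3 - <<'E'
from h import *
p=cams.camera("top"); P,v,u=world(p); 
s=cams.camera("scene"); S,_,_=world(s)
def fit(A):
    A=A[:,:2].astype(np.float32); return np.round(cv2.minEnclosingCircle(A),1) if 0 else cv2.minEnclosingCircle(A)
def rim(n,Q,c,r,z0,z1):
    A=Q[(np.hypot(*(Q[:,:2]-c).T)<r)&(Q[:,2]>z0)&(Q[:,2]<z1)]
    # algebraic circle
    b=(A[:,:2]**2).sum(1); k=np.linalg.lstsq(np.c_[2*A[:,:2],np.ones(len(A))],b,rcond=None)[0]
    print(n,len(A),"lsq",k[:2].round(1),round(float(np.sqrt(k[2]+k[:2]@k[:2])),1),"enc",fit(A),"z",A[:,2].max().round(1))
for n,Q in (("top",P),("scene",S)):
    rim(n+" cup",Q,[468,312],50,79,92)
    rim(n+" jug",Q,[570,-13],75,166,180)
    # handle: points outside rim radius
    A=Q[(np.hypot(*(Q[:,:2]-[570,-13]).T)<125)&(np.hypot(*(Q[:,:2]-[570,-13]).T)>78)&(Q[:,2]>150)&(Q[:,2]<180)]
    print("handle",len(A),A.mean(0).round(1),A.min(0).round(),A.max(0).round())
    B=Q[(np.abs(Q[:,0]-475)<130)&(np.abs(Q[:,1]+325)<130)&(Q[:,2]>2)&(Q[:,2]<9)]
m=cams.masks_of(p,"mat")[0]["mask"]; B=world(p,m)[0]; print("mat",cv2.minAreaRect(B[:,:2].astype(np.float32)))
m=cams.masks_of(p,"scale")[0]["mask"]; B=world(p,m)[0]; B=B[B[:,2]>30]; print("scale",cv2.minAreaRect(B[:,:2].astype(np.float32)))
B=B[B[:,2]>53]; print("pan",cv2.minAreaRect(B[:,:2].astype(np.float32)))
st=robot.get_state(); print(st)
E
```

```text
top cup 153 lsq [467.1 311.5] 33.1 enc ((467.3494567871094, 311.67547607421875), 35.887908935546875) z 91.8
top jug 452 lsq [575.4  -8.6] 65.3 enc ((570.2950439453125, -12.229042053222656), 74.22088623046875) z 178.0
handle 204 [551.4 -33.6 167.2] [493. -95. 153.] [639.  61. 180.]
scene cup 70 lsq [469. 309.] 33.0 enc ((468.62982177734375, 309.26171875), 37.93913650512695) z 89.8
scene jug 222 lsq [577.7 -11.5] 65.2 enc ((572.805908203125, -14.917874336242676), 74.54256439208984) z 179.7
handle 102 [545.1 -48.1 165.6] [495. -99. 150.] [640.  55. 180.]
mat ((473.6785888671875, -322.75018310546875), (201.47727966308594, 200.47296142578125), 80.27217864990234)
scale ((539.915771484375, -9.873733520507812), (240.9748077392578, 180.63375854492188), 1.7863141298294067)
pan ((556.7984008789062, -9.593406677246094), (196.0431365966797, 169.9395294189453), 1.7620335817337036)
{'clock': 1.2, 'joints': array([-1.17351586,  0.41740541, -0.0103226 ,  1.61356083,  0.00471416,
        1.11068727, -0.05299162]), 'qvel': array([-0.00017779,  0.0004837 ,  0.00041882, -0.00053414, -0.00126675,
        0.00100573,  0.00025156]), 'joint_torque': array([ 1.59971645e-03, -8.51015925e+01,  6.39246181e-01, -4.26278436e+01,
       -4.87159670e-02,  1.38602653e-02,  8.79497452e-05]), 'tcp_pos': array([265.50814513, 565.81258719, 404.63809734]), 'tcp_rot': array([ 6.83653263e-01,  3.06627101e+00, -6.71636941e-05]), 'force': array([ 0.57379636, -0.24335808, -1.11348865]), 'torque': array([ 0.0108832 , -0.03807556,  0.00479458]), 'grip_force': 0.0, 'finger_gap': 93.70624312620632}
```

The scene view shows the small cup with red tablets at about pixel (376,140) and the larger look-alike at (415,153). The jug stands on the scale at (350,208) with the mat at (260,290). The top view puts the jug's handle at about (289,250), towards −x−y, and the purple jug at (172,360). The cup to use is at about (468,310).

Next I tilt the tool in free space to see how the wrist responds.

```bash
python3 -m jog '[{"linear":[0,0,0],"delta_rot":[-0.1,-0.23,0],"claw":1},{"linear":[0,0,0],"delta_rot":[-0.1,-0.23,0],"claw":1},{"linear":[0,0,0],"delta_rot":[-0.1,-0.23,0],"claw":1},{"linear":[0,0,0],"delta_rot":[-0.1,-0.23,0],"claw":1}]'
python3 - <<'E'
from h import *
s=robot.get_state(); print(s["joints"].round(3),s["tcp_pos"].round(1))
from scipy.optimize import least_squares
p=cams.camera("top"); P,_,_=world(p); q=cams.camera("scene"); S,_,_=world(q)
for n,Q in (("top",P),("scene",S),("both",np.r_[P,S])):
    r=np.hypot(*(Q[:,:2]-[572,-12]).T)
    A=Q[(r<76)&(r>58)&(Q[:,2]>168)&(Q[:,2]<177)][:,:2]
    f=least_squares(lambda c:np.hypot(*(A-c).T)-66.5,[572,-12],loss="soft_l1",f_scale=2).x
    r=np.hypot(*(Q[:,:2]-f).T)
    a=np.degrees(np.arctan2(Q[:,1]-f[1],Q[:,0]-f[0]))
    H=Q[(r>85)&(r<122)&(Q[:,2]>150)&(Q[:,2]<172)]; 
    H=H[(H[:,0]<f[0])]
    d=H.mean(0)[:2]-f
    print(n,f.round(1),"handle",len(H),H.mean(0).round(1),np.degrees(np.arctan2(d[1],d[0])).round(1),"r",np.hypot(*d).round(1))
E
```

```text
clock: 1.7
tcp_pos: [264.2, 566.4, 404.1]
tcp_rot: [0.568, 2.561, -0.134]
force: [0.6, 0.2, 0.5]
finger_gap: 94.6
grip_force: 0.0
[-1.403  0.44   0.149  1.633  0.499  1.18  -0.349] [264.2 566.4 404.1]
top [575.8  -8.1] handle 137 [508.1 -80.3 162. ] -133.2 r 99.0
scene [578.  -11.3] handle 72 [511.1 -84.5 160.9] -132.5 r 99.2
both [576.3  -8.9] handle 206 [509.  -82.  161.6] -132.7 r 99.3
```

```bash
cat >> h.py <<'E'
from scipy.spatial.transform import Rotation as Ro
def toolR(h,tilt,yref):
    h=np.array(h,float)/np.hypot(*h[:2]); z=h*np.cos(tilt)-np.array([0,0,np.sin(tilt)])
    y=np.cross([0,0,1],h); y=y if y@yref>0 else -y
    return np.c_[np.cross(y,z),y,z]
def go(grasp,R):
    s=robot.get_state(); T=np.array(grasp)-180*R[:,2]
    d=(Ro.from_matrix(R)*Ro.from_rotvec(s["tcp_rot"]).inv()).as_rotvec()
    print("linear",((T-s["tcp_pos"])/80).round(3),"rot",(d/np.radians(120)).round(3),"TCP",T.round(1),"joints",s["joints"].round(2))
E
cat > cur.py <<'E'
from h import *
s=robot.get_state(); R=Ro.from_rotvec(s["tcp_rot"]).as_matrix()
print("t",s["clock"],"grasp",(s["tcp_pos"]+180*R[:,2]).round(1),"y",R[:,1].round(3),"z",R[:,2].round(3),"j",s["joints"].round(2),"F",s["force"].round(1),"gap",s["finger_gap"].round(1),s["grip_force"])
E
python3 - <<'E'
from h import *
h=np.array([.552,-.834,0]); R=toolR(h,np.radians(25),[.83,.55,0])
go(np.array([468,310.5,48])-90*h,R)
E
```

```text
linear [ 0.785 -0.553 -3.506] rot [-0.198 -0.22  -0.257] TCP [328.3 521.6 124.1] joints [-1.4   0.44  0.15  1.63  0.5   1.18 -0.35]
```

```bash
python3 -m jog '[{"linear":[0.3,-0.2,-0.3],"delta_rot":[-0.066,-0.073,-0.086],"claw":1},{"linear":[0.6,-0.4,-0.6],"delta_rot":[-0.132,-0.147,-0.171],"claw":1},{"linear":[0.785,-0.553,-1],"delta_rot":[-0.198,-0.22,-0.257],"claw":1},{"linear":[0.785,-0.553,-1],"delta_rot":[-0.198,-0.22,-0.257],"claw":1},{"linear":[0.785,-0.553,-1],"delta_rot":[-0.198,-0.22,-0.257],"claw":1},{"linear":[0.785,-0.553,-1],"delta_rot":[-0.198,-0.22,-0.257],"claw":1}]'; python3 cur.py
python3 -m jog '[{"linear":[0,0,-0.5],"delta_rot":[0,0,0],"claw":1},{"linear":[0,0,-1],"delta_rot":[0,0,0],"claw":1},{"linear":[0,0,-1],"delta_rot":[0,0,0],"claw":1}]'; python3 - <<'E'
from h import *
h=np.array([.552,-.834,0]); R=toolR(h,np.radians(25),[.83,.55,0])
go(np.array([468,310.5,48])-90*h,R)
E
```

```text
clock: 2.55
tcp_pos: [328.9, 521.3, 324.0]
tcp_rot: [0.977, 1.818, -0.625]
force: [-0.2, 0.4, -0.9]
finger_gap: 93.8
grip_force: 0.0
clock: 2.92
tcp_pos: [328.4, 520.8, 243.0]
tcp_rot: [0.975, 1.818, -0.627]
force: [0.0, 0.0, 1.2]
finger_gap: 94.2
grip_force: 0.0
linear [-1.000e-03  1.000e-02 -1.486e+00] rot [ 0.002 -0.001  0.   ] TCP [328.3 521.6 124.1] joints [-1.47  0.82  0.36  1.62  0.64  1.49 -0.85]Traceback (most recent call last):
  File "cur.py", line 3, in <module>
    print("t",s["clock"],"grasp",(s["tcp_pos"]+180*R[:,2]).round(1),"y",R[:,1].round(3),"z",R[:,2].round(3),"j",s["joints"].round(2),"F",s["force"].round(1),"gap",s["finger_gap"].round(1),s["grip_force"])
                                                                                                                                                                   ^^^^^^^^^^^^^^^^^^^^^
AttributeError: 'float' object has no attribute 'round'
```

```bash
sed -i 's/s\["finger_gap"\].round(1)/round(s["finger_gap"],1)/' cur.py
python3 -m jog '[{"linear":[0,0,-0.4],"delta_rot":[0,0,0],"claw":1},{"linear":[0,0,-0.8],"delta_rot":[0,0,0],"claw":1},{"linear":[0,0,-0.8],"delta_rot":[0,0,0],"claw":1}]'; python3 -m jog '[{"linear":[0,0,-0.35],"delta_rot":[0,0,0],"claw":1},{"linear":[0,0,-0.69],"delta_rot":[0,0,0],"claw":1},{"linear":[0,0,-0.69],"delta_rot":[0,0,0],"claw":1}]'; python3 cur.py; python3 - <<'E'
from h import *
h=np.array([.552,-.834,0]); R=toolR(h,np.radians(25),[.83,.55,0])
go(np.array([468,310.5,48]),R)
for n in ("scene","top"):
    p=cams.camera(n); cv2.imwrite(f"pics/{n}1.png",p["pixels"][:,:,::-1])
E
```

```text
clock: 3.3
tcp_pos: [328.5, 521.4, 180.9]
tcp_rot: [0.976, 1.817, -0.625]
force: [-0.4, -0.7, 1.0]
finger_gap: 93.9
grip_force: 0.0
clock: 3.68
tcp_pos: [328.5, 521.7, 126.4]
tcp_rot: [0.976, 1.816, -0.623]
force: [-0.5, -0.1, -0.3]
finger_gap: 93.9
grip_force: 0.0
t 3.675 grasp [418.6 385.5  50.7] y [ 0.834  0.552 -0.   ] z [ 0.501 -0.757 -0.42 ] j [-1.45  1.    0.33  1.59  0.61  1.38 -0.96] F [-0.5 -0.1 -0.3] gap 93.9 0.0
linear [ 0.618 -0.94  -0.029] rot [0.001 0.001 0.   ] TCP [378.  446.5 124.1] joints [-1.45  1.    0.33  1.59  0.61  1.38 -0.96]
```

View pics/top1.png

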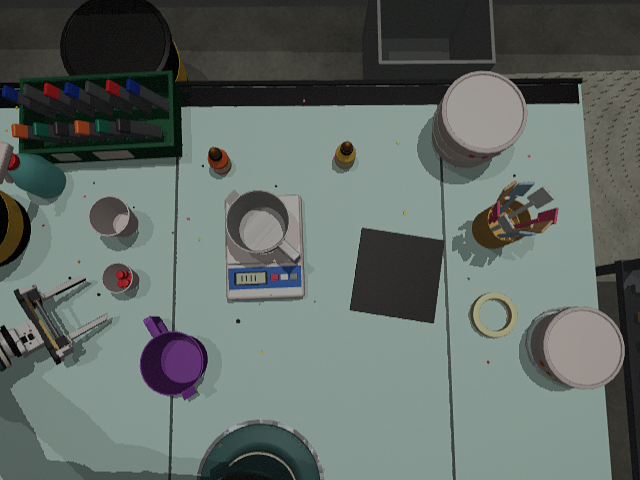

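The fingers, at about pixels (85,283) and (105,320), point at the cup at (121,279), one on each side of it. I slide in slowly and close.

```bash
python3 -m jog '[{"linear":[0.2,-0.3,0],"delta_rot":[0,0,0],"claw":1},{"linear":[0.41,-0.63,0],"delta_rot":[0,0,0],"claw":1},{"linear":[0.62,-0.94,-0.02],"delta_rot":[0,0,0],"claw":1},{"linear":[0.62,-0.94,-0.02],"delta_rot":[0,0,0],"claw":1}]'; python3 cur.py
python3 -m jog '[{"linear":[0,0,0],"delta_rot":[0,0,0],"claw":-0.2},{"linear":[0,0,0],"delta_rot":[0,0,0],"claw":-0.5},{"linear":[0,0,0],"delta_rot":[0,0,0],"claw":-1},{"linear":[0,0,0],"delta_rot":[0,0,0],"claw":-1},{"linear":[0,0,0],"delta_rot":[0,0,0],"claw":-1},{"linear":[0,0,0],"delta_rot":[0,0,0],"claw":-1}]' 30; python3 cur.py
```

```text
clock: 4.28
tcp_pos: [379.6, 445.0, 126.1]
tcp_rot: [0.979, 1.813, -0.623]
force: [0.1, -0.1, 0.1]
finger_gap: 94.1
grip_force: 0.0
t 4.275 grasp [469.5 308.5  50.5] y [0.836 0.549 0.002] z [ 0.499 -0.758 -0.42 ] j [-1.38  0.97  0.38  1.72  0.69  1.24 -0.97] F [ 0.1 -0.1  0.1] gap 94.1 0.0
clock: 5.03
tcp_pos: [378.0, 446.5, 123.9]
tcp_rot: [0.976, 1.815, -0.623]
force: [0.7, 1.7, 2.8]
finger_gap: 61.4
grip_force: 29.5
t 5.025 grasp [468.1 310.3  48.3] y [0.834 0.552 0.   ] z [ 0.501 -0.757 -0.42 ] j [-1.38  0.97  0.38  1.72  0.69  1.24 -0.97] F [0.7 1.7 2.8] gap 61.4 29.544483938194688
```

```bash
python3 -m jog '[{"linear":[0,0,0.1],"delta_rot":[0,0,0],"claw":-1},{"linear":[0,0,0.4],"delta_rot":[0,0,0],"claw":-1},{"linear":[0,0,0.8],"delta_rot":[0,0,0],"claw":-1},{"linear":[0,0,1],"delta_rot":[0,0,0],"claw":-1}]'; python3 cur.py
python3 -m jog '[{"linear":[0,0,0.5],"delta_rot":[0,0,0],"claw":-1},{"linear":[0,0,1],"delta_rot":[0,0,0],"claw":-1},{"linear":[0,0,1],"delta_rot":[0,0,0],"claw":-1}]'; python3 cur.py
python3 - <<'E'
from h import *
R=toolR([0,-1,0],np.radians(15),[1,0,0]); 
go([622,0,255],R)
p=cams.camera("scene"); cv2.imwrite("pics/scene2.png",cv2.resize(p["pixels"][60:260,280:480,::-1],(600,600)))
E
```

```text
clock: 5.52
tcp_pos: [378.1, 446.4, 205.4]
tcp_rot: [0.977, 1.816, -0.622]
force: [-0.2, 0.4, -0.8]
finger_gap: 61.2
grip_force: 29.8
t 5.525 grasp [468.2 310.2 129.7] y [0.834 0.551 0.001] z [ 0.501 -0.756 -0.421] j [-1.4   0.83  0.4   1.74  0.7   1.31 -0.89] F [-0.2  0.4 -0.8] gap 61.2 29.765235659520144
clock: 5.9
tcp_pos: [378.2, 446.6, 286.2]
tcp_rot: [0.979, 1.816, -0.619]
force: [-0.3, -0.5, -1.2]
finger_gap: 61.3
grip_force: 29.8
t 5.9 grasp [468.5 310.6 210.2] y [0.834 0.552 0.003] z [ 0.501 -0.755 -0.422] j [-1.42  0.7   0.43  1.74  0.73  1.4  -0.8 ] F [-0.3 -0.5 -1.2] gap 61.3 29.766824932169733
linear [ 3.047 -3.409  0.193] rot [-0.081 -0.023 -0.278] TCP [622.  173.9 301.6] joints [-1.42  0.7   0.43  1.74  0.73  1.4  -0.8 ]
```

View pics/scene2.png

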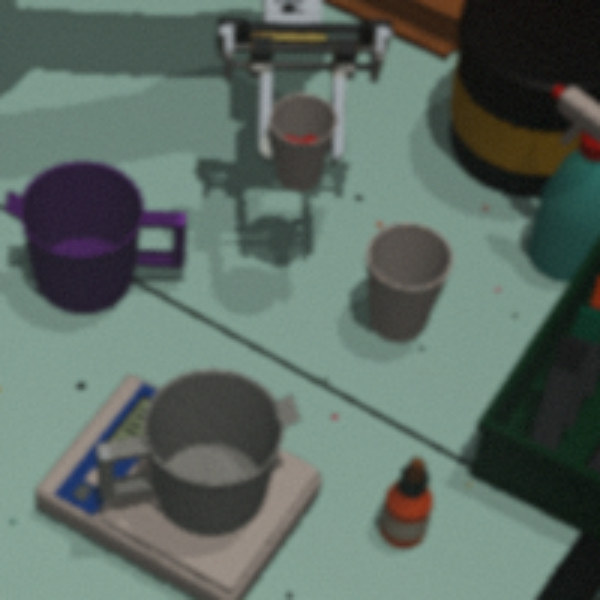

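```bash
python3 -m jog '[{"linear":[0.2,-0.2,0.2],"delta_rot":[0,0,0],"claw":-1},{"linear":[0.5,-0.5,0.6],"delta_rot":[-0.01,-0.003,-0.035],"claw":-1},{"linear":[0.76,-0.86,0.6],"delta_rot":[-0.02,-0.006,-0.07],"claw":-1},{"linear":[0.76,-0.86,0.6],"delta_rot":[-0.02,-0.006,-0.07],"claw":-1}]'
for i in 1; do python3 -m jog '[{"linear":[0.38,-0.43,0],"delta_rot":[-0.01,-0.003,-0.035],"claw":-1},{"linear":[0.76,-0.86,0],"delta_rot":[-0.02,-0.006,-0.07],"claw":-1},{"linear":[0.76,-0.86,0],"delta_rot":[-0.02,-0.006,-0.07],"claw":-1}]'; done
python3 cur.py
python3 - <<'E'
from h import *
R=toolR([0,-1,0],np.radians(15),[1,0,0]); 
go([622,0,255],R)
E
```

```text
clock: 6.45
tcp_pos: [440.8, 374.3, 331.9]
tcp_rot: [1.093, 1.719, -0.745]
force: [-0.5, 1.1, -1.7]
finger_gap: 61.3
grip_force: 29.8
clock: 6.82
tcp_pos: [501.3, 305.5, 331.6]
tcp_rot: [1.201, 1.619, -0.86]
force: [-0.3, 0.4, -1.2]
finger_gap: 61.0
grip_force: 29.8
t 6.825 grasp [548.2 142.8 270.7] y [ 0.96   0.281 -0.013] z [ 0.261 -0.904 -0.338] j [-1.2   0.69  0.57  1.73  0.75  1.45 -0.7 ] F [-0.3  0.4 -1.2] gap 61.0 29.769332884410602
linear [ 1.508 -1.646 -0.375] rot [-0.039 -0.012 -0.136] TCP [622.  173.9 301.6] joints [-1.2   0.69  0.57  1.73  0.75  1.45 -0.7 ]
```

```bash
python3 -m jog '[{"linear":[0.38,-0.41,0],"delta_rot":[-0.01,-0.003,-0.034],"claw":-1},{"linear":[0.75,-0.82,-0.1],"delta_rot":[-0.02,-0.006,-0.068],"claw":-1},{"linear":[0.75,-0.82,-0.15],"delta_rot":[-0.02,-0.006,-0.068],"claw":-1}]'
python3 -m jog '[{"linear":[0.38,-0.41,-0.1],"delta_rot":[-0.01,-0.003,-0.034],"claw":-1},{"linear":[0.75,-0.82,-0.2],"delta_rot":[-0.02,-0.006,-0.068],"claw":-1},{"linear":[0.75,-0.82,-0.2],"delta_rot":[-0.02,-0.006,-0.068],"claw":-1}]'
python3 cur.py
python3 -m jog '[{"linear":[0,0,0],"delta_rot":[0,-0.045,-0.01],"claw":-1},{"linear":[0,0,0],"delta_rot":[0,-0.08,-0.022],"claw":-1},{"linear":[0,0,0],"delta_rot":[0,-0.08,-0.022],"claw":-1}]' 40
python3 cur.py
```

```text
clock: 7.2
tcp_pos: [560.7, 240.5, 319.2]
tcp_rot: [1.301, 1.513, -0.969]
force: [-0.8, 0.2, -0.9]
finger_gap: 61.1
grip_force: 29.8
clock: 7.58
tcp_pos: [620.3, 175.4, 302.8]
tcp_rot: [1.395, 1.399, -1.075]
force: [0.0, 0.7, -2.1]
finger_gap: 60.8
grip_force: 29.8
t 7.575 grasp [620.6   1.4 256.7] y [ 1.     0.002 -0.001] z [ 0.002 -0.967 -0.256] j [-0.93  0.87  0.65  1.57  0.71  1.46 -0.64] F [ 0.   0.7 -2.1] gap 60.8 29.77020694648356
clock: 7.95
tcp_pos: [618.9, 179.2, 303.4]
tcp_rot: [1.485, 1.257, -0.958]
force: [-0.1, 0.4, -0.9]
finger_gap: 60.8
grip_force: 39.7
t 7.95 grasp [620.    5.3 257. ] y [ 0.985 -0.038  0.165] z [ 0.006 -0.966 -0.258] j [-0.95  0.88  0.69  1.58  0.69  1.44 -0.8 ] F [-0.1  0.4 -0.9] gap 60.8 39.663632786260415
```

```bash
python3 - <<'E'
from h import *
R=toolR([0,-1,0],np.radians(15),[1,0,0]); go([532,-5,240],R)
for a in (60,90,110,118): 
    Q=Ro.from_rotvec(-np.radians(a)*R[:,2]).as_matrix(); print(a,"axis",(Q@[0,0,1]).round(2),(-R[:,2]*a/120).round(3))
E
python3 -m jog '[{"linear":[-0.3,0,0],"delta_rot":[0,0.04,0.01],"claw":-1},{"linear":[-0.6,-0.05,0],"delta_rot":[0,0.08,0.022],"claw":-1},{"linear":[-0.9,-0.1,0],"delta_rot":[0,0.08,0.022],"claw":-1},{"linear":[-0.9,-0.1,0],"delta_rot":[0,0.08,0.022],"claw":-1}]' 40
python3 - <<'E'
from h import *
R=toolR([0,-1,0],np.radians(15),[1,0,0]); go([532,-5,240],R)
E
```

```text
linear [-1.086 -0.129 -0.21 ] rot [0.    0.079 0.018] TCP [532.  168.9 286.6] joints [-0.95  0.88  0.69  1.58  0.69  1.44 -0.8 ]
60 axis [0.84 0.12 0.53] [-0.     0.483  0.129]
90 axis [0.97 0.25 0.07] [-0.     0.724  0.194]
110 axis [ 0.91  0.34 -0.25] [-0.     0.885  0.237]
118 axis [ 0.85  0.37 -0.37] [-0.     0.95   0.255]
clock: 8.45
tcp_pos: [546.3, 170.5, 303.8]
tcp_rot: [1.392, 1.406, -1.071]
force: [0.8, 0.9, -1.5]
finger_gap: 60.9
grip_force: 39.7
linear [-0.178 -0.02  -0.215] rot [-0.    -0.001 -0.004] TCP [532.  168.9 286.6] joints [-1.03  0.77  0.66  1.77  0.72  1.44 -0.73]
```

```bash
python3 -m jog '[{"linear":[-0.1,0,-0.1],"delta_rot":[0,0,0],"claw":-1},{"linear":[-0.18,-0.02,-0.21],"delta_rot":[0,0,0],"claw":-1},{"linear":[-0.18,-0.02,-0.21],"delta_rot":[0,0,0],"claw":-1}]'; python3 cur.py
python3 -m jog '[{"linear":[0,0,0],"delta_rot":[0,0.07,0.019],"claw":-1},{"linear":[0,0,0],"delta_rot":[0,0.14,0.038],"claw":-1},{"linear":[0,0,0],"delta_rot":[0,0.21,0.056],"claw":-1},{"linear":[0,0,0],"delta_rot":[0,0.28,0.075],"claw":-1},{"linear":[0,0,0],"delta_rot":[0,0.35,0.094],"claw":-1},{"linear":[0,0,0],"delta_rot":[0,0.42,0.113],"claw":-1},{"linear":[0,0,0],"delta_rot":[0,0.483,0.129],"claw":-1},{"linear":[0,0,0],"delta_rot":[0,0.483,0.129],"claw":-1}]'; python3 cur.py
```

```text
clock: 8.82
tcp_pos: [532.8, 168.0, 286.1]
tcp_rot: [1.393, 1.402, -1.072]
force: [-0.4, -0.2, -0.5]
finger_gap: 60.9
grip_force: 39.7
t 8.825 grasp [533.6  -6.  239.8] y [ 1.     0.005 -0.001] z [ 0.005 -0.966 -0.257] j [-1.04  0.78  0.65  1.8   0.71  1.41 -0.77] F [-0.4 -0.2 -0.5] gap 60.9 39.664403715302825
clock: 9.82
tcp_pos: [533.4, 167.7, 287.1]
tcp_rot: [0.586, 2.196, -1.678]
force: [-0.3, -0.1, -2.2]
finger_gap: 61.2
grip_force: 39.6
t 9.825 grasp [533.7  -6.  239.8] y [ 0.5    0.228 -0.836] z [ 0.002 -0.965 -0.262] j [-0.89  0.72  0.45  1.8   0.8   1.5   0.19] F [-0.3 -0.1 -2.2] gap 61.2 39.62733396354033
```

```bash
python3 - <<'E'
from h import *
p=cams.camera("top"); cv2.imwrite("pics/top3.png",cv2.resize(p["pixels"][140:320,180:360,::-1],(540,540)))
E
python3 -m jog '[{"linear":[0,0,0],"delta_rot":[0,0.05,0.013],"claw":-1},{"linear":[0,0,0],"delta_rot":[0,0.1,0.027],"claw":-1},{"linear":[0,0,0],"delta_rot":[0,0.15,0.04],"claw":-1},{"linear":[0,0,0],"delta_rot":[0,0.2,0.054],"claw":-1},{"linear":[0,0,0],"delta_rot":[0,0.25,0.067],"claw":-1},{"linear":[0,0,0],"delta_rot":[0,0.28,0.075],"claw":-1},{"linear":[0,0,0],"delta_rot":[0,0.31,0.083],"claw":-1},{"linear":[0,0,0],"delta_rot":[0,0.34,0.091],"claw":-1}]'; python3 cur.py
```

```text
clock: 10.88
tcp_pos: [533.2, 168.0, 286.9]
tcp_rot: [0.254, -2.384, 1.822]
force: [0.1, -0.4, -1.6]
finger_gap: 61.3
grip_force: 39.6
t 10.875 grasp [533.1  -5.7 239.7] y [-0.212  0.257 -0.943] z [-0.001 -0.965 -0.263] j [-0.8   0.69  0.32  1.79  0.85  1.56  0.88] F [ 0.1 -0.4 -1.6] gap 61.3 39.56931819711954
```

View pics/top3.png

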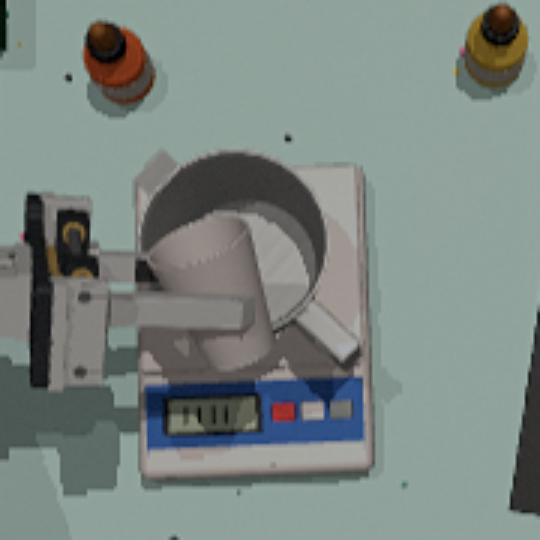

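The crop shows the half-tipped cup with its mouth at about (205,235), above the left half of the jug's opening. I shift a little towards −y and tip further.

```bash
python3 -m jog '[{"linear":[0.03,-0.06,0],"delta_rot":[0,0.03,0.008],"claw":-1},{"linear":[0.06,-0.12,0],"delta_rot":[0,0.06,0.016],"claw":-1},{"linear":[0.06,-0.12,0],"delta_rot":[0,0.09,0.024],"claw":-1},{"linear":[0.06,-0.12,0],"delta_rot":[0,0.12,0.032],"claw":-1},{"linear":[0.06,-0.12,0],"delta_rot":[0,0.15,0.04],"claw":-1},{"linear":[0.06,-0.12,0],"delta_rot":[0,0.18,0.048],"claw":-1},{"linear":[0.06,-0.12,0],"delta_rot":[0,0.21,0.056],"claw":-1},{"linear":[0.06,-0.12,0],"delta_rot":[0,0.21,0.056],"claw":-1}]'; python3 cur.py; python3 - <<'E'
from h import *
p=cams.camera("top"); a=p["pixels"][140:320,180:360,::-1]
b=cams.camera("scene")["pixels"][120:270,260:410,::-1]
cv2.imwrite("pics/top4.png",np.hstack([cv2.resize(a,(400,400)),cv2.resize(b,(400,400))]))
for r in cams.masks_of(p,"tablet1")[:10]:
    P=world(p,r["mask"])[0]
    if len(P): print(round(r["confidence"],2),np.median(P,0).round())
E
```

```text
clock: 11.88
tcp_pos: [538.0, 158.3, 287.0]
tcp_rot: [0.724, -2.099, 1.604]
force: [-0.3, -0.9, -0.1]
finger_gap: 61.1
grip_force: 39.6
t 11.875 grasp [537.4 -15.5 239.9] y [-0.619  0.208 -0.758] z [-0.003 -0.965 -0.262] j [-0.73  0.68  0.26  1.79  0.89  1.58  1.32] F [-0.3 -0.9 -0.1] gap 61.1 39.5665750666878
```

View pics/top4.png

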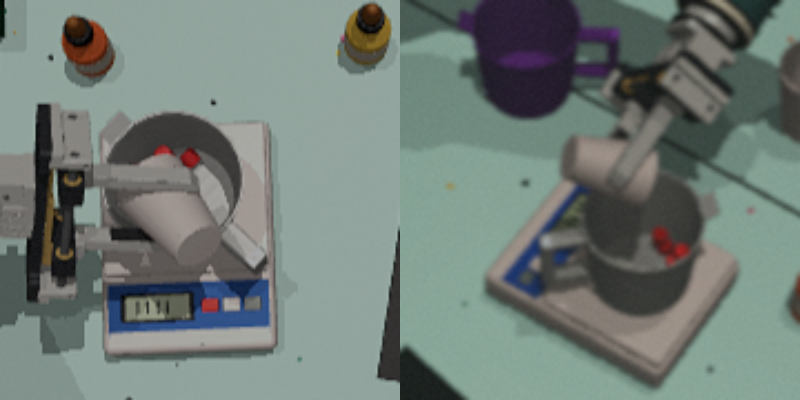

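Tablets are landing inside the jug: red spots at (163,152) and (190,157) in the left panel, and (665,245) in the right. I tip further and hold so the cup empties completely.

```bash
python3 -m jog '[{"linear":[0,0,0.05],"delta_rot":[0,0.06,0.016],"claw":-1},{"linear":[0,0,0.1],"delta_rot":[0,0.12,0.032],"claw":-1},{"linear":[0,0,0.1],"delta_rot":[0,0.18,0.048],"claw":-1},{"linear":[0,0,0.1],"delta_rot":[0,0.2,0.054],"claw":-1},{"linear":[0,0,0.1],"delta_rot":[0,0.2,0.054],"claw":-1},{"linear":[0,0,0.1],"delta_rot":[0,0.2,0.054],"claw":-1},{"linear":[0,0,0.1],"delta_rot":[0,0.2,0.054],"claw":-1}]'; python3 cur.py
python3 -m jog '[{"linear":[0,0,0.1],"delta_rot":[0,-0.07,-0.019],"claw":-1},{"linear":[0,0,0.2],"delta_rot":[0,-0.15,-0.04],"claw":-1},{"linear":[0,0,0.3],"delta_rot":[0,-0.23,-0.061],"claw":-1},{"linear":[0,0,0.4],"delta_rot":[0,-0.31,-0.083],"claw":-1},{"linear":[0,0,0.4],"delta_rot":[0,-0.39,-0.104],"claw":-1},{"linear":[0,0,0.4],"delta_rot":[0,-0.47,-0.126],"claw":-1},{"linear":[0,0,0.4],"delta_rot":[0,-0.55,-0.147],"claw":-1},{"linear":[0,0,0.4],"delta_rot":[0,-0.55,-0.147],"claw":-1}]'
python3 - <<'E'
from h import *
R=toolR([0,-1,0],np.radians(15),[1,0,0]); go([520,80,280],R)
E
```

```text
clock: 12.9
tcp_pos: [537.9, 158.4, 295.0]
tcp_rot: [1.091, -1.779, 1.36]
force: [0.1, 0.5, -0.9]
finger_gap: 61.4
grip_force: 39.6
t 12.9 grasp [537.3 -15.4 248.1] y [-0.892  0.12  -0.435] z [-0.003 -0.965 -0.26 ] j [-0.69  0.66  0.19  1.79  0.92  1.62  1.75] F [ 0.1  0.5 -0.9] gap 61.4 39.55872171064032
clock: 13.9
tcp_pos: [537.8, 158.6, 327.0]
tcp_rot: [0.107, 2.45, -1.874]
force: [-0.2, 0.4, -0.3]
finger_gap: 61.0
grip_force: 39.6
linear [-0.223  1.191 -0.005] rot [-0.001 -0.683 -0.185] TCP [520.  253.9 326.6] joints [-0.82  0.64  0.38  1.79  0.87  1.58  0.65]
```

```bash
python3 -m jog '[{"linear":[0,0.1,0],"delta_rot":[0,-0.08,-0.022],"claw":-1},{"linear":[0,0.25,0],"delta_rot":[0,-0.16,-0.043],"claw":-1},{"linear":[-0.1,0.4,0],"delta_rot":[0,-0.25,-0.068],"claw":-1},{"linear":[-0.2,0.6,0],"delta_rot":[0,-0.33,-0.089],"claw":-1},{"linear":[-0.2,0.8,0],"delta_rot":[0,-0.42,-0.114],"claw":-1},{"linear":[-0.2,1,0],"delta_rot":[0,-0.5,-0.135],"claw":-1},{"linear":[-0.2,1,0],"delta_rot":[0,-0.59,-0.16],"claw":-1},{"linear":[-0.2,1,0],"delta_rot":[0,-0.683,-0.185],"claw":-1}]'
python3 - <<'E'
from h import *
h=np.array([.552,-.834,0]);R=toolR(h,np.radians(25),[.83,.55,0]); go([468,310.3,49],R)
p=cams.camera("top"); a=p["pixels"][140:340,100:320,::-1]
b=cams.camera("scene")["pixels"][90:270,260:440,::-1]
cv2.imwrite("pics/top5.png",np.hstack([cv2.resize(a,(440,400),interpolation=cv2.INTER_CUBIC)[:,:400],cv2.resize(b,(400,400))]))
hsv=cv2.cvtColor(p["pixels"],cv2.COLOR_RGB2HSV); m=((hsv[...,0]<6)|(hsv[...,0]>174))&(hsv[...,1]>170)&(hsv[...,2]>90)
P,v,u=world(p,m); n,l,st,c=cv2.connectedComponentsWithStats(m.astype(np.uint8))
for i in range(1,n):
    if st[i,4]>15: print(st[i,4],c[i].round(), np.median(P[l[v,u]==i],0).round())
E
```

```text
clock: 14.9
tcp_pos: [521.9, 238.5, 326.9]
tcp_rot: [1.388, 1.419, -1.086]
force: [0.7, -0.1, -0.5]
finger_gap: 61.1
grip_force: 39.6
linear [-1.799  2.598 -2.523] rot [0.083 0.015 0.275] TCP [378.  446.3 125.1] joints [-1.08  0.73  0.6   1.72  0.69  1.59 -0.73]
151 [112.  87.] [889. 322. 128.]
168 [51. 90.] [884. 460. 128.]
52 [ 12. 160.] [704. 502. 191.]
176 [256. 213.] [611.   9.  78.]
32 [263. 220.] [594. -11.  77.]
46 [243. 227.] [575.  33.  92.]
35 [274. 277.] [466. -35.  49.]
```

View pics/top5.png

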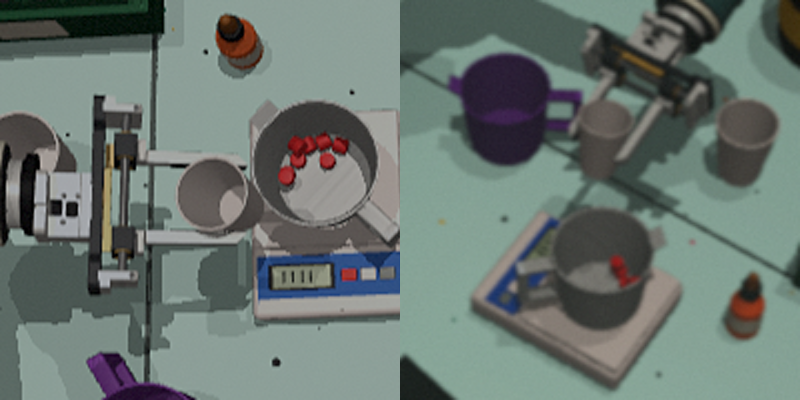

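The cup is empty. The tablets lie in the jug at about (290–345,140–178) in the left panel, with none outside. I take the cup back to its starting place.

```bash

python3 -m jog '[{"linear":[-0.45,0.65,0],"delta_rot":[0.02,0.003,0.06],"claw":-1},{"linear":[-0.9,1,0],"delta_rot":[0.041,0.007,0.13],"claw":-1},{"linear":[-0.9,1,-0.2],"delta_rot":[0.041,0.007,0.13],"claw":-1}]'
python3 -m jog '[{"linear":[-0.45,0.5,-0.3],"delta_rot":[0.02,0.003,0.07],"claw":-1},{"linear":[-0.9,1,-0.6],"delta_rot":[0.041,0.007,0.14],"claw":-1},{"linear":[-0.9,1,-0.6],"delta_rot":[0.041,0.007,0.14],"claw":-1}]'
python3 - <<'E'
from h import *
h=np.array([.552,-.834,0]);R=toolR(h,np.radians(25),[.83,.55,0]); go([468,310.3,49],R)
E
```

```text
clock: 15.38
tcp_pos: [447.6, 321.1, 311.5]
tcp_rot: [1.194, 1.64, -0.868]
force: [1.5, 0.2, -0.3]
finger_gap: 61.1
grip_force: 39.6
clock: 15.75
tcp_pos: [375.4, 400.6, 261.2]
tcp_rot: [0.972, 1.822, -0.632]
force: [0.1, -0.8, 0.2]
finger_gap: 60.7
grip_force: 39.6
linear [ 0.032  0.572 -1.702] rot [ 0.003 -0.004  0.   ] TCP [378.  446.3 125.1] joints [-1.37  0.69  0.4   1.85  0.77  1.34 -0.86]
```

```bash

python3 -m jog '[{"linear":[0.03,0.57,-0.4],"delta_rot":[0.003,-0.004,0],"claw":-1},{"linear":[0.03,0.57,-0.9],"delta_rot":[0.003,-0.004,0],"claw":-1},{"linear":[0.03,0.57,-0.9],"delta_rot":[0.003,-0.004,0],"claw":-1}]'
python3 -m jog '[{"linear":[0,0,-0.3],"delta_rot":[0,0,0],"claw":-1},{"linear":[0,0,-0.5],"delta_rot":[0,0,0],"claw":-1},{"linear":[0,0,-0.65],"delta_rot":[0,0,0],"claw":-1},{"linear":[0,0,-0.65],"delta_rot":[0,0,0],"claw":-1}]'; python3 cur.py
python3 - <<'E'
from h import *
h=np.array([.552,-.834,0]);R=toolR(h,np.radians(25),[.83,.55,0]); go([468,310.3,48.5],R)
E
```

```text
clock: 16.12
tcp_pos: [381.1, 442.4, 189.1]
tcp_rot: [0.986, 1.809, -0.628]
force: [0.2, -1.1, 0.1]
finger_gap: 61.1
grip_force: 39.6
clock: 16.62
tcp_pos: [380.5, 443.7, 138.9]
tcp_rot: [0.989, 1.809, -0.621]
force: [0.5, 0.6, 0.0]
finger_gap: 60.9
grip_force: 39.6
t 16.625 grasp [469.8 307.1  63.1] y [0.839 0.544 0.008] z [ 0.496 -0.759 -0.421] j [-1.35  0.94  0.35  1.73  0.71  1.26 -0.98] F [0.5 0.6 0. ] gap 60.9 39.608365575686165
linear [-0.031  0.033 -0.179] rot [-0.001  0.004  0.005] TCP [378.  446.3 124.6] joints [-1.35  0.94  0.35  1.73  0.71  1.26 -0.98]
```

```bash

python3 -m jog '[{"linear":[-0.03,0.03,-0.08],"delta_rot":[-0.001,0.004,0.005],"claw":-1},{"linear":[-0.03,0.03,-0.13],"delta_rot":[-0.001,0.004,0.005],"claw":-1},{"linear":[-0.03,0.03,-0.16],"delta_rot":[-0.001,0.004,0.005],"claw":-1},{"linear":[-0.03,0.03,-0.18],"delta_rot":[-0.001,0.004,0.005],"claw":-1},{"linear":[-0.03,0.03,-0.18],"delta_rot":[-0.001,0.004,0.005],"claw":-1}]'; python3 cur.py
python3 - <<'E'
from h import *
Q=world(cams.camera("scene"))[0]; r=np.hypot(*(Q[:,:2]-[468,310]).T); A=Q[(r<40)&(Q[:,2]>78)&(Q[:,2]<95)]
print(len(A),A.mean(0).round(1), np.linalg.lstsq(np.c_[A[:,:2]-A[:,:2].mean(0),np.ones(len(A))],A[:,2],rcond=None)[0].round(3))
E
```

```text
clock: 17.25
tcp_pos: [378.0, 446.4, 124.7]
tcp_rot: [0.977, 1.819, -0.62]
force: [-0.0, 0.4, 0.4]
finger_gap: 61.0
grip_force: 39.6
t 17.25 grasp [468.2 310.6  48.4] y [0.833 0.553 0.001] z [ 0.501 -0.754 -0.424] j [-1.35  0.96  0.34  1.72  0.71  1.25 -0.98] F [-0.   0.4  0.4] gap 61.0 39.575252492707534
83 [467.1 312.2  83.2] [-5.0000e-03 -1.3000e-02  8.3157e+01]
```

Cup is upright and almost at the bench. I lower the last bit, release and back out.

```bash

python3 -m jog '[{"linear":[0,0,-0.005],"delta_rot":[0,0,0],"claw":-1},{"linear":[0,0,-0.01],"delta_rot":[0,0,0],"claw":-1},{"linear":[0,0,-0.01],"delta_rot":[0,0,0],"claw":-0.1},{"linear":[0,0,-0.01],"delta_rot":[0,0,0],"claw":0.5},{"linear":[0,0,-0.01],"delta_rot":[0,0,0],"claw":1},{"linear":[0,0,-0.01],"delta_rot":[0,0,0],"claw":1},{"linear":[0,0,-0.01],"delta_rot":[0,0,0],"claw":1},{"linear":[0,0,-0.01],"delta_rot":[0,0,0],"claw":1}]'
python3 -m jog '[{"linear":[-0.2,0.3,0],"delta_rot":[0,0,0],"claw":1},{"linear":[-0.41,0.62,0],"delta_rot":[0,0,0],"claw":1},{"linear":[-0.63,0.95,0],"delta_rot":[0,0,0],"claw":1},{"linear":[-0.63,0.95,0],"delta_rot":[0,0,0],"claw":1}]'
python3 -m jog '[{"linear":[0,0,0.5],"delta_rot":[0,0,0],"claw":1},{"linear":[0,0,1],"delta_rot":[0,0,0],"claw":1},{"linear":[0,0,1],"delta_rot":[0,0,0],"claw":1}]'
python3 - <<'E'
from h import *
for n in("scene","top"):
    Q=world(cams.camera(n))[0]; r=np.hypot(*(Q[:,:2]-[468,310]).T); A=Q[(r<45)&(Q[:,2]>78)&(Q[:,2]<95)]
    print(len(A),A.mean(0).round(1), np.linalg.lstsq(np.c_[A[:,:2]-A[:,:2].mean(0),np.ones(len(A))],A[:,2],rcond=None)[0].round(3))
# handle grasp: tool down, closing along jug y (perp to handle dir -133deg)
a=np.radians(-133); f=np.array([576.5,-9.5]); d=np.array([np.cos(a),np.sin(a)]); g=np.r_[f+106*d,143]
for s in(1,-1):
    y=s*np.array([-d[1],d[0],0]); z=np.array([0,0,-1.]); go(np.r_[g[:2],303],np.c_[np.cross(y,z),y,z])
E
```

```text
clock: 18.3
tcp_pos: [377.9, 446.3, 123.8]
tcp_rot: [0.977, 1.819, -0.62]
force: [-0.5, 0.2, 0.3]
finger_gap: 93.9
grip_force: 0.0
clock: 18.8
tcp_pos: [325.8, 524.2, 123.5]
tcp_rot: [0.975, 1.822, -0.618]
force: [0.0, -0.8, -0.1]
finger_gap: 93.8
grip_force: 0.0
clock: 19.18
tcp_pos: [328.5, 522.3, 206.6]
tcp_rot: [0.98, 1.819, -0.617]
force: [-0.8, 0.2, -0.2]
finger_gap: 93.8
grip_force: 0.0
84 [469.2 311.7  82.7] [-1.5000e-02 -4.0000e-03  8.2684e+01]
160 [467.  316.3  82.8] [ 3.0000e-03 -2.8000e-02  8.2756e+01]
linear [ 2.205 -7.611  3.491] rot [ 0.577 -0.047 -0.564] TCP [504.2 -87.  483. ] joints [-1.44  0.87  0.32  1.61  0.65  1.46 -0.91]
linear [ 2.205 -7.611  3.491] rot [0.05  0.611 0.758] TCP [504.2 -87.  483. ] joints [-1.44  0.87  0.32  1.61  0.65  1.46 -0.91]
```

```bash

python3 -m jog '[{"linear":[0,0,0.5],"delta_rot":[0.05,-0.004,-0.05],"claw":1},{"linear":[0,0,1],"delta_rot":[0.1,-0.008,-0.1],"claw":1},{"linear":[0,-0.2,1],"delta_rot":[0.14,-0.012,-0.14],"claw":1}]' >/dev/null
python3 -m jog '[{"linear":[0.1,-0.4,0.5],"delta_rot":[0.05,-0.004,-0.05],"claw":1},{"linear":[0.2,-0.7,1],"delta_rot":[0.1,-0.008,-0.1],"claw":1},{"linear":[0.3,-0.9,1],"delta_rot":[0.14,-0.012,-0.14],"claw":1}]' >/dev/null
python3 -m jog '[{"linear":[0.15,-0.5,0.4],"delta_rot":[0.05,-0.004,-0.05],"claw":1},{"linear":[0.3,-1,0.8],"delta_rot":[0.1,-0.008,-0.1],"claw":1},{"linear":[0.3,-1,0.8],"delta_rot":[0.14,-0.012,-0.14],"claw":1}]' >/dev/null
python3 -m jog '[{"linear":[0.15,-0.5,0],"delta_rot":[0.05,-0.004,-0.05],"claw":1},{"linear":[0.3,-1,0],"delta_rot":[0.1,-0.008,-0.1],"claw":1},{"linear":[0.3,-1,0],"delta_rot":[0.14,-0.012,-0.14],"claw":1}]'
cat > hg.py <<'E'
from h import *
import sys
a=np.radians(float(sys.argv[1])); f=np.array([float(sys.argv[2]),float(sys.argv[3])]); d=np.array([np.cos(a),np.sin(a)]); g=np.r_[f+106*d,float(sys.argv[4])]
y=np.array([-d[1],d[0],0]); z=np.array([0,0,-1.]); go(g,np.c_[np.cross(y,z),y,z])
E
python3 hg.py -133 576.5 -9.5 260
```

```text
clock: 20.78
tcp_pos: [400.5, 271.4, 427.1]
tcp_rot: [2.858, 1.249, -0.037]
force: [-0.5, 0.5, 0.7]
finger_gap: 93.6
grip_force: 0.0
linear [ 1.297 -4.481  0.161] rot [ 0.014 -0.006 -0.002] TCP [504.2 -87.  440. ] joints [-1.13  0.16  0.52  1.93 -0.07  1.1  -1.33]
```

```bash

python3 -m jog '[{"linear":[0.15,-0.5,0.1],"delta_rot":[0.014,-0.006,0],"claw":1},{"linear":[0.3,-1,0.16],"delta_rot":[0.014,-0.006,0],"claw":1},{"linear":[0.3,-1,0.16],"delta_rot":[0.014,-0.006,0],"claw":1}]' >/dev/null
python3 -m jog '[{"linear":[0.15,-0.5,0],"delta_rot":[0,0,0],"claw":1},{"linear":[0.3,-1,0],"delta_rot":[0,0,0],"claw":1},{"linear":[0.3,-1,0],"delta_rot":[0,0,0],"claw":1}]' >/dev/null
python3 -m jog '[{"linear":[0.15,-0.5,0],"delta_rot":[0,0,0],"claw":1},{"linear":[0.3,-1,0],"delta_rot":[0,0,0],"claw":1},{"linear":[0.3,-1,0],"delta_rot":[0,0,0],"claw":1}]' >/dev/null
python3 -m jog '[{"linear":[0.2,-0.6,0],"delta_rot":[0,0,0],"claw":1},{"linear":[0.37,-1,0],"delta_rot":[0,0,0],"claw":1},{"linear":[0.37,-1,0],"delta_rot":[0,0,0],"claw":1}]' >/dev/null
python3 -m jog '[{"linear":[0.02,-0.3,0],"delta_rot":[0,0,0],"claw":1},{"linear":[0.02,-0.45,0],"delta_rot":[0,0,0],"claw":1},{"linear":[0.02,-0.45,0],"delta_rot":[0,0,0],"claw":1}]'
python3 - <<'E'
from h import *
w=cams.camera("wrist"); cv2.imwrite("pics/wrist6.png",w["pixels"][:,:,::-1]); print(w["fx"],w["cx"],w["cy"])
p=cams.camera("top"); q=cams.camera("scene"); 
Q=np.r_[world(q)[0],world(p)[0]]; r=np.hypot(*(Q[:,:2]-[576.5,-9.5]).T)
H=Q[(r>88)&(r<120)&(Q[:,2]>152)&(Q[:,2]<170)&(Q[:,0]<560)]; d=H.mean(0)[:2]-[576.5,-9.5]
print(len(H),H.mean(0).round(1),np.degrees(np.arctan2(d[1],d[0])))
E
python3 hg.py -133 576.5 -9.5 260
```

```text
clock: 22.65
tcp_pos: [502.7, -81.0, 440.4]
tcp_rot: [2.872, 1.269, -0.002]
force: [-0.4, 0.4, 0.0]
finger_gap: 94.1
grip_force: 0.0
371.64829954431775 321.0855583660656 240.59570879901975
59 [510.9 -87.  161.3] -130.24895007701053
linear [ 0.018 -0.081 -0.006] rot [ 0.001  0.    -0.006] TCP [504.2 -87.  440. ] joints [-0.6   0.22  0.81  1.88 -0.18  1.12 -0.46]
```

View pics/wrist6.png

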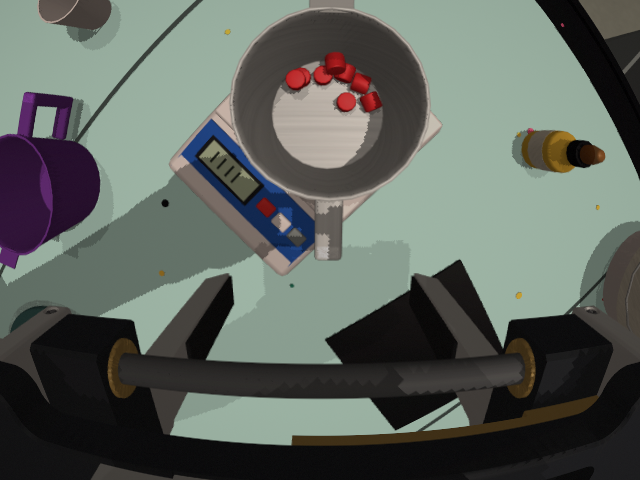

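The wrist view shows eight tablets in the jug, at about (296–371,62–102). The handle runs straight down the image at x≈330, between the fingers at about 215 and 430. I pin down the handle position with the wrist depth.

```bash
python3 - <<'E'
from h import *
w=cams.camera("wrist"); d=w["depth"]; v,u=np.nonzero((d>0)); z=d[v,u]
a=(u-w["cx"]); b=(v-w["cy"]); r=np.hypot(a,b)+1e-9; th=r/w["fx"]; k=z*np.tan(th)/r
P=(np.c_[a*k,-b*k,-z,np.ones_like(z)]@np.array(w["cam_to_world"]).T)[:,:3]
ok=(th<1.2); P=P[ok];u=u[ok];v=v[ok]
f=np.array([576.5,-9.5]); rr=np.hypot(*(P[:,:2]-f).T)
from scipy.optimize import least_squares
A=P[(rr<76)&(rr>58)&(P[:,2]>169)&(P[:,2]<177)&(v<200)]
c=least_squares(lambda c:np.hypot(*(A[:,:2]-c).T)-66.5,f,loss="soft_l1",f_scale=2).x; print("rim",len(A),c.round(1),A[:,2].mean())
H=P[(v>205)&(v<262)&(u>305)&(u<350)&(P[:,2]>150)&(P[:,2]<175)]
print("handle",len(H),H.mean(0).round(1)); e=H.mean(0)[:2]-c; print(np.degrees(np.arctan2(e[1],e[0])).round(1))
print(cv2.minAreaRect(H[:,:2].astype(np.float32)), "far r",np.percentile(np.hypot(*(H[:,:2]-c).T),[1,99]).round(1))
E
```

```text
rim 4191 [579.2  -7.1] 171.7505609057375
handle 1502 [516.5 -74.  162.9]
-133.1
((516.0144653320312, -74.96611022949219), (41.50416564941406, 19.476377487182617), 47.52895736694336) far r [ 72.4 112.1]
```

```bash

python3 -m jog '[{"linear":[0.05,-0.05,-0.3],"delta_rot":[0,0,-0.006],"claw":1},{"linear":[0.05,-0.05,-0.7],"delta_rot":[0,0,-0.006],"claw":1},{"linear":[0.05,-0.05,-0.75],"delta_rot":[0,0,-0.006],"claw":1},{"linear":[0.05,-0.05,-0.75],"delta_rot":[0,0,-0.006],"claw":1}]'
python3 hg.py -132.9 578.5 -7.5 142.5
```

```text
clock: 23.35
tcp_pos: [506.9, -85.5, 381.3]
tcp_rot: [2.879, 1.251, -0.001]
force: [0.2, 0.7, 0.1]
finger_gap: 94.2
grip_force: 0.0
linear [-0.008  0.004 -0.735] rot [0.001 0.    0.001] TCP [506.3 -85.1 322.5] joints [-0.54  0.31  0.78  1.93 -0.26  1.   -0.4 ]
```

```bash

python3 -m jog '[{"linear":[0,0,-0.2],"delta_rot":[0,0,0],"claw":1},{"linear":[0,0,-0.4],"delta_rot":[0,0,0],"claw":1},{"linear":[0,0,-0.6],"delta_rot":[0,0,0],"claw":1},{"linear":[0,0,-0.74],"delta_rot":[0,0,0],"claw":1},{"linear":[0,0,-0.74],"delta_rot":[0,0,0],"claw":1}]'; python3 cur.py
python3 -m jog '[{"linear":[0,0,0],"delta_rot":[0,0,0],"claw":0},{"linear":[0,0,0],"delta_rot":[0,0,0],"claw":-0.3},{"linear":[0,0,0],"delta_rot":[0,0,0],"claw":-0.6},{"linear":[0,0,0],"delta_rot":[0,0,0],"claw":-1},{"linear":[0,0,0],"delta_rot":[0,0,0],"claw":-1},{"linear":[0,0,0],"delta_rot":[0,0,0],"claw":-1},{"linear":[0,0,0],"delta_rot":[0,0,0],"claw":-1},{"linear":[0,0,0],"delta_rot":[0,0,0],"claw":-1}]' 60; python3 cur.py
```

```text
clock: 23.98
tcp_pos: [506.6, -85.7, 320.6]
tcp_rot: [2.88, 1.251, -0.004]
force: [0.1, -1.2, 0.4]
finger_gap: 94.0
grip_force: 0.0
t 23.975 grasp [506.3 -86.2 140.6] y [ 0.731 -0.683  0.001] z [-0.001 -0.003 -1.   ] j [-0.49  0.4   0.73  1.99 -0.34  0.88 -0.33] F [ 0.1 -1.2  0.4] gap 94.0 0.0
clock: 24.98
tcp_pos: [506.7, -85.6, 321.4]
tcp_rot: [2.88, 1.251, -0.001]
force: [-0.1, 0.8, 1.6]
finger_gap: 19.6
grip_force: 60.0
t 24.975 grasp [506.6 -86.  141.4] y [ 0.731 -0.682  0.001] z [-0.    -0.002 -1.   ] j [-0.49  0.4   0.73  1.98 -0.34  0.88 -0.33] F [-0.1  0.8  1.6] gap 19.6 59.98528836295009
```

```bash

python3 -m jog '[{"linear":[0,0,0.05],"delta_rot":[0,0,0],"claw":-1},{"linear":[0,0,0.1],"delta_rot":[0,0,0],"claw":-1},{"linear":[0,0,0.2],"delta_rot":[0,0,0],"claw":-1},{"linear":[0,0,0.3],"delta_rot":[0,0,0],"claw":-1},{"linear":[0,0,0.4],"delta_rot":[0,0,0],"claw":-1},{"linear":[0,0,0.5],"delta_rot":[0,0,0],"claw":-1},{"linear":[0,0,0.5],"delta_rot":[0,0,0],"claw":-1},{"linear":[0,0,0.5],"delta_rot":[0,0,0],"claw":-1}]'; python3 cur.py
cat > jug.py <<'E'
from h import *
from scipy.optimize import least_squares
w=cams.camera("wrist"); cv2.imwrite("pics/w_last.png",w["pixels"][:,:,::-1]); d=w["depth"]; v,u=np.nonzero((d>0)&(np.arange(480)[:,None]<190)); z=d[v,u]
a=(u-w["cx"]); b=(v-w["cy"]); r=np.hypot(a,b)+1e-9; th=r/w["fx"]; k=z*np.tan(th)/r
P=(np.c_[a*k,-b*k,-z,np.ones_like(z)]@np.array(w["cam_to_world"]).T)[:,:3][th<1.2]
s=robot.get_state(); g=s["tcp_pos"]-[0,0,180]; f=g[:2]+106*np.array([np.cos(.822),np.sin(.822)])
q=np.hypot(*(P[:,:2]-f).T); A=P[(q<78)&(q>57)&(abs(P[:,2]-g[2]-31)<18)]
pl=np.linalg.lstsq(np.c_[A[:,:2]-f,np.ones(len(A))],A[:,2],rcond=None)[0]
for _ in range(4):
    A=A[abs(A[:,2]-np.c_[A[:,:2]-f,np.ones(len(A))]@pl)<3.5]; pl=np.linalg.lstsq(np.c_[A[:,:2]-f,np.ones(len(A))],A[:,2],rcond=None)[0]
c=least_squares(lambda c:np.hypot(*(A[:,:2]-c).T)-66.5,f,loss="soft_l1",f_scale=2).x
print("rim centre",c.round(1),"expected",f.round(1),"slope",pl.round(3),"n",len(A))
E
python3 jug.py
```

```text
clock: 25.98
tcp_pos: [506.7, -85.6, 361.3]
tcp_rot: [2.88, 1.251, -0.001]
force: [-0.7, -0.1, -3.1]
finger_gap: 19.7
grip_force: 60.0
t 25.975 grasp [506.6 -86.  181.3] y [ 0.731 -0.682  0.002] z [-0.    -0.002 -1.   ] j [-0.53  0.34  0.77  1.95 -0.29  0.96 -0.37] F [-0.7 -0.1 -3.1] gap 19.7 59.978804513812065
rim centre [583.2  -3.7] expected [578.8  -8. ] slope [-1.10000e-02 -1.20000e-02  2.06209e+02] n 4418
```

```bash

python3 -m jog '[{"linear":[0,-0.1,0.1],"delta_rot":[0,0,0],"claw":-1},{"linear":[-0.1,-0.3,0.2],"delta_rot":[0,0,0],"claw":-1},{"linear":[-0.2,-0.6,0.3],"delta_rot":[0,0,0],"claw":-1},{"linear":[-0.33,-0.98,0.3],"delta_rot":[0,0,0],"claw":-1}]' >/dev/null
python3 -m jog '[{"linear":[-0.11,-0.33,0],"delta_rot":[0,0,0],"claw":-1},{"linear":[-0.22,-0.66,0],"delta_rot":[0,0,0],"claw":-1},{"linear":[-0.33,-0.98,0],"delta_rot":[0,0,0],"claw":-1}]' >/dev/null
python3 -m jog '[{"linear":[-0.11,-0.33,0],"delta_rot":[0,0,0],"claw":-1},{"linear":[-0.22,-0.66,0],"delta_rot":[0,0,0],"claw":-1},{"linear":[-0.33,-0.98,0],"delta_rot":[0,0,0],"claw":-1}]' >/dev/null
python3 -m jog '[{"linear":[-0.11,-0.33,0],"delta_rot":[0,0,0],"claw":-1},{"linear":[-0.2,-0.6,0],"delta_rot":[0,0,0],"claw":-1},{"linear":[-0.29,-0.85,0],"delta_rot":[0,0,0],"claw":-1},{"linear":[-0.32,-1,0],"delta_rot":[0,0,0],"claw":-1},{"linear":[-0.32,-1,0],"delta_rot":[0,0,0],"claw":-1},{"linear":[-0.32,-1,0],"delta_rot":[0,0,0],"claw":-1}]'; python3 cur.py; python3 jug.py
```

```text
clock: 28.02
tcp_pos: [402.1, -400.3, 385.4]
tcp_rot: [2.879, 1.252, -0.001]
force: [0.5, 1.0, -3.6]
finger_gap: 19.6
grip_force: 60.0
t 28.025 grasp [ 402.2 -400.7  205.4] y [ 0.731 -0.682  0.002] z [ 0.    -0.002 -1.   ] j [ 0.09  0.44  0.83  1.8  -0.37  1.06  0.3 ] F [ 0.5  1.  -3.6] gap 19.6 59.978720024228096
rim centre [ 478.7 -318.3] expected [ 474.4 -322.6] slope [-1.2000e-02 -1.3000e-02  2.3039e+02] n 4395
```

```bash

python3 -m jog '[{"linear":[0,0,-0.15],"delta_rot":[0,0,0],"claw":-1},{"linear":[0,0,-0.4],"delta_rot":[0,0,0],"claw":-1},{"linear":[0,0,-0.7],"delta_rot":[0,0,0],"claw":-1},{"linear":[0,0,-0.9],"delta_rot":[0,0,0],"claw":-1},{"linear":[0,0,-1],"delta_rot":[0,0,0],"claw":-1},{"linear":[0,0,-1],"delta_rot":[0,0,0],"claw":-1}]' >/dev/null
python3 -m jog '[{"linear":[0,0,-0.1],"delta_rot":[0,0,0],"claw":-1},{"linear":[0,0,-0.18],"delta_rot":[0,0,0],"claw":-1},{"linear":[0,0,-0.25],"delta_rot":[0,0,0],"claw":-1},{"linear":[0,0,-0.32],"delta_rot":[0,0,0],"claw":-1},{"linear":[0,0,-0.38],"delta_rot":[0,0,0],"claw":-1},{"linear":[0,0,-0.38],"delta_rot":[0,0,0],"claw":-1},{"linear":[0,0,-0.38],"delta_rot":[0,0,0],"claw":-1}]'; python3 cur.py
```

```text
clock: 29.7
tcp_pos: [402.0, -400.9, 275.2]
tcp_rot: [2.879, 1.251, -0.001]
force: [0.4, -0.3, -4.1]
finger_gap: 20.1
grip_force: 60.0
t 29.7 grasp [ 402.  -401.4   95.2] y [ 0.731 -0.682  0.002] z [ 0.    -0.002 -1.   ] j [ 0.18  0.58  0.73  1.88 -0.5   0.86  0.41] F [ 0.4 -0.3 -4.1] gap 20.1 59.97879154980183
```

```bash

python3 -m jog '[{"linear":[0,0,-0.03],"delta_rot":[0,0,0],"claw":-1},{"linear":[0,0,-0.05],"delta_rot":[0,0,0],"claw":-1},{"linear":[0,0,-0.07],"delta_rot":[0,0,0],"claw":-1},{"linear":[0,0,-0.07],"delta_rot":[0,0,0],"claw":-1}]'
python3 -m jog '[{"linear":[0,0,-0.015],"delta_rot":[0,0,0],"claw":-1},{"linear":[0,0,-0.02],"delta_rot":[0,0,0],"claw":-1},{"linear":[0,0,-0.02],"delta_rot":[0,0,0],"claw":-1}]'
python3 jug.py
```

```text
clock: 30.2
tcp_pos: [401.9, -400.8, 269.3]
tcp_rot: [2.88, 1.251, -0.001]
force: [-0.7, -0.4, -3.5]
finger_gap: 19.8
grip_force: 60.0
clock: 30.58
tcp_pos: [401.9, -400.9, 267.8]
tcp_rot: [2.879, 1.251, -0.001]
force: [-0.3, -0.3, -3.2]
finger_gap: 19.7
grip_force: 60.0
rim centre [ 478.5 -318.9] expected [ 474.1 -323.2] slope [-1.00000e-02 -1.20000e-02  1.12763e+02] n 4505
```

```bash

for k in 1 2; do python3 -m jog '[{"linear":[0,0,-0.01],"delta_rot":[0,0,0],"claw":-1},{"linear":[0,0,-0.015],"delta_rot":[0,0,0],"claw":-1},{"linear":[0,0,-0.015],"delta_rot":[0,0,0],"claw":-1}]' | grep -E 'tcp_pos|^force'; done
```

```text
tcp_pos: [401.9, -401.2, 267.3]
force: [-2.5, 1.6, 10.0]
tcp_pos: [401.6, -401.6, 266.8]
force: [-7.1, 2.0, 23.2]
```

Contact at TCP z≈267 mm. I ease off a millimetre, release and rise.

```bash

python3 -m jog '[{"linear":[0,0,0.01],"delta_rot":[0,0,0],"claw":-1},{"linear":[0,0,0.015],"delta_rot":[0,0,0],"claw":-1},{"linear":[0,0,0.015],"delta_rot":[0,0,0],"claw":-0.5},{"linear":[0,0,0.015],"delta_rot":[0,0,0],"claw":0},{"linear":[0,0,0.015],"delta_rot":[0,0,0],"claw":0.5},{"linear":[0,0,0.015],"delta_rot":[0,0,0],"claw":1},{"linear":[0,0,0.015],"delta_rot":[0,0,0],"claw":1},{"linear":[0,0,0.015],"delta_rot":[0,0,0],"claw":1}]'
python3 -m jog '[{"linear":[0,0,0.1],"delta_rot":[0,0,0],"claw":1},{"linear":[0,0,0.3],"delta_rot":[0,0,0],"claw":1},{"linear":[0,0,0.6],"delta_rot":[0,0,0],"claw":1},{"linear":[0,0,1],"delta_rot":[0,0,0],"claw":1}]' >/dev/null
python3 -m jog '[{"linear":[0,0,0.5],"delta_rot":[0,0,0],"claw":1},{"linear":[0,0,1],"delta_rot":[0,0,0],"claw":1},{"linear":[0,0,1],"delta_rot":[0,0,0],"claw":1}]'
python3 - <<'E'
from h import *
p=cams.camera("top");q=cams.camera("scene");w=cams.camera("wrist")
cv2.imwrite("pics/end.png",np.hstack([cv2.resize(p["pixels"][:,80:560],(400,400)),cv2.resize(w["pixels"][:,80:560],(400,400))])[:,:,::-1])
Q=np.r_[world(p)[0],world(q)[0]]; r=np.hypot(*(Q[:,:2]-[474,-323]).T); A=Q[(r<80)&(r>55)&(Q[:,2]>112)&(Q[:,2]<126)]
print(len(A),cv2.minEnclosingCircle(A[:,:2].astype(np.float32)),np.linalg.lstsq(np.c_[A[:,:2]-[474,-323],np.ones(len(A))],A[:,2],rcond=None)[0].round(3))
E
```

```text
clock: 32.38
tcp_pos: [401.9, -400.9, 266.6]
tcp_rot: [2.879, 1.251, -0.001]
force: [-0.5, -0.1, -0.1]
finger_gap: 70.0
grip_force: 0.0
clock: 33.25
tcp_pos: [401.7, -401.4, 430.2]
tcp_rot: [2.876, 1.249, 0.004]
force: [0.5, 1.5, -0.2]
finger_gap: 94.1
grip_force: 0.0
793 ((473.0138244628906, -320.76617431640625), 78.6030502319336) [1.30000e-02 2.10000e-02 1.17332e+02]
```

View pics/end.png

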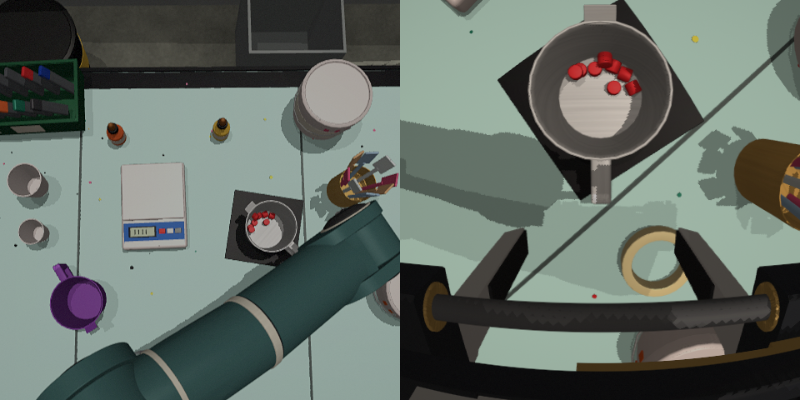

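The jug stands upright in the middle of the mat with all eight tablets in it, at about (570–640,55–95) in the right panel. The empty cup stands at (33,232) in the left panel, the bystanders have not moved, and the arm is clear.

```bash
python3 -c "
from workcell import robot
print(robot.hand_in())"
```

```text
the job is handed in; nothing more can be done
None
```

I handed the job in at about 33 s of the 72 s limit (no verdict came back): all eight tablets are in the jug, which stands upright near the centre of the mat, the empty cup is upright on the bench, and the ink bottles and tape roll were not touched.

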